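Fold up a tray, load the heatsinks and blow them off with the air duster

ROBOT

A 6-joint arm with a two-finger parallel gripper is mounted at the origin on a cart in front of the work surface, level with it; the furniture and walls round the work are solid. World frame = base frame: x ahead of the robot, y to its left, z up, the work surface at z = 0. Lengths are in m, angles in degrees, forces in N, time in s.
With the tool pointing down it reaches from about 0.325 to 0.9 m from the base axis. Payload 3.5 kg.
Tool frame: the origin (TCP) lies midway between the tips of the shut fingers; the grasp point (between the pads) lies 19 mm behind it; z points along the fingers, y is the line along which they close (so a half turn about z gives the same grasp; the last joint's range is limited). The gripper opens to 85 mm and grips with 20 to 120 N. Pads are 22 mm wide; open, the fingers measure 114 mm over their backs; the gripper's body (76 mm by 85 mm) begins 54 mm behind the grasp point. The pads swing forward as they close: fully open they stand 13 mm farther back than shut.
Start: joints at [71.31, 15.837, -1.513, 72.651, 0, 84.076], TCP at [0.138, 0.61, 0.231] pointing down, gripper open.
Joint ranges: [-178.77, 178.77], [-48.84, 107.48], [-61.69, 71.31], [-111.58, 123.2], [-90, 87.43], [-180, 180]. Speed limits (degrees/s): [147.25, 147.25, 180, 180, 180, 180].

INTERFACE

Orientations are given as a 3x3 rotation matrix whose columns are the frame's x, y, z axes.
In Python, from cell import * gives the robot as it stands.
- The arm moves only by the shell command python3 -m creep 'ROWS' [FORCE]. ROWS is JSON, one flat list of numbers, 5 for each row, row after row: the gripper command: -1 is fully open, 1 is shut, values between are in proportion, then the shift along the tool's x, y, z in cm, then the turn about the tool's z in units of 6 degrees (1.0 is 6 degrees). In form: [jaw, dx, dy, dz, roll, jaw, dx, dy, dz, roll, ...]. A call has 1 to 20 rows; each row is the pose to reach, as a shift and turn from the pose commanded when the call began, along the tool's axes at that moment; what a row does not reach only later rows make up. A row lasts 1/8 s, in which the tool goes at most 62.5 mm and 10.7 degrees, less where a joint would pass 70% of its speed; a pose out of reach is approached as far as the arm can. A call with a gripper value outside its range is refused whole. The fingers move at their own pace and stop on an object; FORCE is the grip in N (left out, the last holds). Time passes only in rows, so rows that repeat a pose let the fingers close. It gives the time, the measured TCP pose, the force, the opening and the grip force at its end, in the units of the state.
- observe(): the state, without advancing time (a new reading comes with each control period).
- snapshot(name): name is "scene" or "top"; returns a dict with "frame" (384x512x3 uint8, red, green, blue), "range_z" (384x512 float32, m along the optical axis (not along the pixel's ray), 0 where there is no reading), "mtx" (3x3 intrinsics, pixels), "rvec" (rotation vector, rad) and "tvec" (3), from world to camera coordinates, as OpenCV has them. Camera axes: x right, y down, z forward; pixel columns grow to the right and rows downward; lengths in m; the calibration is good to about 2 mm. A picture is of the moment at which its call begins.
- close_job(): hands the job in; it is judged then, once.
Trained networks look in a picture, given as the dict that the camera call returned (one of the last four; its "shot" number tells which), for a name from the list of things; names that differ only in an ending like _2 or _b are one class to them, and where a whole thing is asked for, a point or a joint stands for the part that bears it (a point fixed in the world has none). Each returns a list of dicts, best first, with "score" (0 to 1); they miss things now and then, are a little off and sometimes report something else, mostly with a low value. They report only what shows in the picture. A call takes as long as a camera call. They do not tell look-alikes from the thing itself.
- find_in(picture, label): "bbox" ([left, top, right, bottom] in pixels, round what is visible of it).
- mark_of(picture, label): "xy" ([column, row] in pixels: a listed point, or the origin of a listed thing).
The state is a dict: "time": time; "joint_positions": joint angles; "qd": joint speeds; "joint_efforts": joint torques, N m; "ee_pos": TCP position; "tcp_rot": TCP orientation; "force": force on the tool from outside, world axes, zero at the start; "ft_torque": the same for the moment, N m; "width": finger opening in m; "grasp_force": force on a finger pad.
Only numpy, scipy, OpenCV 4.12 (cv2) and the standard library are available. Lean on these libraries where they do the work, as an engineer would, in place of code of your own. Each camera call takes 0.05 s, during which the arm holds its last target. There are 200 camera calls.

TASK

Fold the four walls of the cardboard tray upright, then put every finned black heatsink from the bench down inside it, on the tray floor and not on top of one another. After that flip the air duster's lock-off lever fully forward and, with one finger on the paddle and the other on the rubber pad opposite, squeeze the paddle right against the body and hold it for two seconds to blow the parts off. Let go, flip the lock-off lever fully back, and leave all tray walls upright and the other parts on the bench where they are.

Things in the scene. Friction and masses are not known exactly. Their poses are not given: they have to be found in the camera images.
- tray: fixed folding tray of brown cardboard: a rectangular floor 96 mm (x) by 124 mm (y), 6 mm thick, with a flat wall creased along each of its four sides. Origin at the centre of the floor's underside, on the bench; its own x points roughly away from the robot and its y roughly to the left. Clear inside with walls up: 90 x 118 mm
- wall_front (a joint): crease of the tray's wall on the tray's -x (robot) side, rad: 0 = lying flat outwards, 1.571 = upright (its stop). It starts between 0.5 and 0.8. The wall is a 3 mm sheet, 122 mm long and 36 mm from crease to free edge; the crease lies along the tray's edge at x = -48 mm, 6 mm above the bench. The crease is stiff enough to stay where it is left and yields to about 1 N at the free edge
- wall_back (a joint): crease of the tray's wall on the tray's +x (far) side, rad: 0 = lying flat outwards, 1.571 = upright (its stop). It starts between 0.5 and 0.8. The wall is a 3 mm sheet, 122 mm long and 36 mm from crease to free edge; the crease lies along the tray's edge at x = +48 mm, 6 mm above the bench. The crease is stiff enough to stay where it is left and yields to about 1 N at the free edge
- wall_left (a joint): crease of the tray's wall on the tray's +y (left) side, rad: 0 = lying flat outwards, 1.571 = upright (its stop). It starts between 0.5 and 0.8. The wall is a 3 mm sheet, 88 mm long and 36 mm from crease to free edge; the crease lies along the tray's edge at y = +62 mm, 6 mm above the bench. The crease is stiff enough to stay where it is left and yields to about 1 N at the free edge
- wall_right (a joint): crease of the tray's wall on the tray's -y (right) side, rad: 0 = lying flat outwards, 1.571 = upright (its stop). It starts between 0.5 and 0.8. The wall is a 3 mm sheet, 88 mm long and 36 mm from crease to free edge; the crease lies along the tray's edge at y = -62 mm, 6 mm above the bench. The crease is stiff enough to stay where it is left and yields to about 1 N at the free edge
- sink_0_mid (a point): centre of a small black finned heatsink block, 24 mm (its x) by 32 mm (its y) by 18 mm high, 40 g, lying on the bench with its fins up. Two or three such heatsinks are there at a start; the others are absent
- sink_0: the same heatsink; origin at the centre of its underside
- sink_1_mid (a point): centre of a small black finned heatsink block, 24 mm (its x) by 32 mm (its y) by 18 mm high, 40 g, lying on the bench with its fins up. Two or three such heatsinks are there at a start; the others are absent
- sink_1: the same heatsink; origin at the centre of its underside
- sink_2_mid (a point): centre of a small black finned heatsink block, 24 mm (its x) by 32 mm (its y) by 18 mm high, 40 g, lying on the bench with its fins up. Two or three such heatsinks are there at a start; the others are absent
- sink_2: the same heatsink; origin at the centre of its underside
- sink_3_mid (a point): centre of a small black finned heatsink block, 24 mm (its x) by 32 mm (its y) by 18 mm high, 40 g, lying on the bench with its fins up. Two or three such heatsinks are there at a start; the others are absent
- sink_3: the same heatsink; origin at the centre of its underside
- duster: fixed cordless air duster: level grey cylinder, 36 mm diameter, on two posts (x = -75, +65 mm) on a steel base 170 x 70 x 14 mm. Origin on the bench under it; x along the cylinder to its nozzle (forward, roughly to the left, at the tray), y to the paddle side (roughly to the robot). Axis 60 mm above the bench; cylinder from x = -125 to +82 mm, nozzle to +130. Between the posts all is free
- grip_pad: rubber grip pad, 90 x 26 mm, on the side of the duster opposite the paddle; origin at the pad's centre, at x = -8, y = -17.5, z = 60 mm in the duster's frame; its outer face is at y = -21 mm there
- paddle (a joint): paddle switch, rad: 0 = out (rest), 0.13 = squeezed against the body (stop). A black strip 105 mm long, 24 high, 6 thick along the duster's +y side, hinged on an upright axis at x = -85, y = 22 mm of its frame, free end forward. A spring pushes it out: 3 N at first, 8 N at the stop, at the press point. While the lock-off lever is back it is blocked at 0.02 to 0.04 rad
- paddle_press (a point): point on the outer face of the paddle, 75 mm from its hinge, where to squeeze it; level with the cylinder's axis. At rest it is about 59 mm across from the outer face of the rubber grip pad, squeezed about 49 mm
- lock_lever (a joint): lock-off lever of the duster, rad: 0 = tab leaning back, paddle locked; 0.9 = tab leaning forward towards the nozzle (its stop), paddle free. It stays where it is left and yields to about 2 N at its tab. It starts between 0 and 0.08
- lock_tab (a point): centre of the lever's black thumb tab (24 mm across the duster, 8 mm thick, 14 mm high), which stands above the cylinder; it swings on a radius of 30 mm about a cross axis at x = 36, z = 60 mm of the duster's frame; top of the tab at most 98 mm above the bench
- trafo_mid (a point): centre of a bystander on the bench, to be left alone: small yellow and grey transformer, 26 x 30 x 26 mm high
- pot_part_mid (a point): centre of a bystander on the bench, to be left alone: pale round potted part, 34 mm in diameter, 27 mm high
- cap_mid (a point): centre of a bystander on the bench, to be left alone: dark blue upright cylinder (capacitor), 18 mm in diameter, 32 mm high
Not all that is in view belongs to the job. Leave any green look-alike of the sink_2 alone.

How it is judged (in metres and radians):
On the way, in this order (a step that is already met when the one before it is completed fails the run):
1. all four tray walls stand upright (value of joint each of wall_front, wall_back, wall_left, wall_right above 1.35 rad), for 0.2 s.
2. every heatsink that is there lies inside the tray on its floor, let go (x of sink_0_mid in the frame of tray between -0.045 and 0.045 m and y of sink_0_mid in the frame of tray between -0.06 and 0.06 m and z of sink_0_mid in the frame of tray between 0 and 0.028 m and x of sink_1_mid in the frame of tray between -0.045 and 0.045 m and y of sink_1_mid in the frame of tray between -0.06 and 0.06 m and z of sink_1_mid in the frame of tray between 0 and 0.028 m and x of sink_2_mid in the frame of tray between -0.045 and 0.045 m and y of sink_2_mid in the frame of tray between -0.06 and 0.06 m and z of sink_2_mid in the frame of tray between 0 and 0.028 m and x of sink_3_mid in the frame of tray between -0.045 and 0.045 m and y of sink_3_mid in the frame of tray between -0.06 and 0.06 m and z of sink_3_mid in the frame of tray between 0 and 0.028 m and contact force between the fingers and sink_0 below 0.1 N and contact force between the fingers and sink_1 below 0.1 N and contact force between the fingers and sink_2 below 0.1 N and contact force between the fingers and sink_3 below 0.1 N), for 0.3 s.
3. the lock-off lever is flipped forward (value of joint lock_lever above 0.75 rad), for 0.2 s.
4. the paddle is squeezed against the body between the fingers, one of them on the rubber pad, for at least 1.2 s (value of joint paddle above 0.11 rad and value of joint lock_lever above 0.7 rad and contact force between the fingers and grip_pad above 1 N), for 1.2 s.
At the end, for the whole second after the job is handed in: all walls over 1.35 rad; every heatsink present released, its centre within 45 mm (x) and 60 mm (y) of the tray's middle and under 28 mm above the bench (not on another); paddle under 0.02 rad; lock-off lever under 0.15 rad (all of step 1 and all of step 2 and value of joint paddle below 0.02 rad and value of joint lock_lever below 0.15 rad); the robot touches nothing.
It fails at once if a bystander (transformer, potted part or capacitor) is moved by more than 30 mm (distance of any of trafo_mid, pot_part_mid, cap_mid from where it was at the start of the episode above 0.03 m).
Of sink_0, sink_1, sink_2, sink_3 only 2 to 3 are there at a start; the rules pass over those that are not, and their reading is None.
At some moment in a run one of sink_0, sink_1, sink_2, sink_3 may be knocked a few centimetres aside while the robot is not near it.
Once in a run the grip may slacken for a moment while it holds something.
It also fails if it takes over 208 s, if anything falls off the work surface, if the arm or the gripper's body presses on something with over 40 N, if the wrist force passes 120 N, or if a joint passes its speed limit or range.

## Working session

There is one attempt and no reset: what is moved stays moved. The work goes in short steps, Python scripts to look and compute and a shell command to move; the robot and the scene stay as the last step left them, time stands still between calls to the robot, and variables do not carry over. Pictures are saved under pics/ and viewed, at most 14 in all, crops included, and the job is handed in when it is done.

```bash
mkdir -p pics; ls; cat > h.py <<'E'
from cell import *
import numpy as np, cv2
def save(p,name,box=None,scale=1):
    f=p["frame"][:,:,::-1]
    if box: f=f[box[1]:box[3],box[0]:box[2]]
    cv2.imwrite("pics/"+name+".png",cv2.resize(f,None,fx=scale,fy=scale,interpolation=cv2.INTER_CUBIC))
def RT(p): return cv2.Rodrigues(np.array(p["rvec"],float))[0],np.array(p["tvec"],float).ravel()
def cloud(p):
    R,t=RT(p);K=np.array(p["mtx"]);z=p["range_z"].astype(float)
    v,u=np.mgrid[:z.shape[0],:z.shape[1]]
    c=np.stack([(u-K[0,2])/K[0,0]*z,(v-K[1,2])/K[1,1]*z,z],-1)
    w=(c-t)@R; w[z==0]=np.nan; return w
def atz(p,uv,h):
    R,t=RT(p);K=np.array(p["mtx"]);d=R.T@np.linalg.inv(K)@np.array([uv[0],uv[1],1.]);o=-R.T@t
    return o+d*(h-o[2])/d[2]
def tool(target): # shift in tool axes, cm
    s=observe();return (np.array(s["tcp_rot"]).T@(np.array(target)-np.array(s["ee_pos"]))*100).round(2)
E
python3 - <<'E'
from h import *
s=observe();print({k:np.round(v,3).tolist() for k,v in s.items()})
for n in("scene","top"):
    p=snapshot(n);save(p,n+"0",scale=1.5)
    W=cloud(p)
    print(n,(-RT(p)[0].T@RT(p)[1]).round(3))
    for l in["tray","sink_0_mid","duster","grip_pad","paddle_press","lock_tab","trafo_mid","pot_part_mid","cap_mid"]:
        for m in mark_of(p,l)[:5]:
            u,v=m["xy"];print(l,round(m["score"],2),[round(u),round(v)],W[min(383,int(v)),min(511,int(u))].round(3))
E
```

```text
pics
{'time': 0.0, 'joint_positions': [71.311, 15.879, -1.6, 72.651, -0.001, 84.075], 'qd': [0.058, 0.036, 0.033, -0.033, -0.056, 0.046], 'joint_efforts': [0.003, -44.551, 29.52, 0.016, 0.0, -0.0], 'ee_pos': [0.138, 0.609, 0.23], 'tcp_rot': [[-0.975, 0.221, -0.001], [0.221, 0.975, -0.002], [0.0, -0.002, -1.0]], 'force': [-0.576, 0.507, 0.224], 'ft_torque': [0.003, -0.024, 0.083], 'grasp_force': 0.0, 'width': 0.086}
scene [ 0.078 -0.548  0.702]
tray 0.98 [194, 195] [0.521 0.11  0.008]
tray 0.49 [276, 207] [ 0.647 -0.088  0.005]
duster 0.83 [325, 265] [ 0.545 -0.32   0.054]
duster 0.44 [247, 274] [ 0.427 -0.193  0.018]
grip_pad 0.57 [341, 249] [ 0.59  -0.328  0.075]
paddle_press 0.64 [326, 265] [ 0.544 -0.323  0.057]
paddle_press 0.29 [323, 240] [ 0.57  -0.291  0.092]
lock_tab 0.64 [320, 241] [ 0.559 -0.287  0.095]
trafo_mid 0.65 [132, 181] [0.43  0.272 0.024]
pot_part_mid 0.69 [322, 214] [ 0.699 -0.206  0.022]
pot_part_mid 0.4 [276, 202] [ 0.656 -0.083  0.015]
cap_mid 0.54 [308, 197] [ 0.72  -0.14   0.031]
top [ 0.417 -0.085  1.266]
tray 0.37 [288, 132] [ 0.72  -0.135  0.03 ]
duster 0.59 [354, 182] [ 0.581 -0.3    0.081]
duster 0.59 [364, 192] [ 0.561 -0.335  0.014]
grip_pad 0.44 [359, 176] [ 0.596 -0.312  0.067]
grip_pad 0.24 [287, 131] [ 0.72  -0.133  0.031]
paddle_press 0.45 [360, 197] [ 0.544 -0.317  0.056]
lock_tab 0.64 [352, 183] [ 0.577 -0.295  0.076]
trafo_mid 0.44 [129, 241] [0.425 0.276 0.031]
pot_part_mid 0.6 [312, 135] [ 0.711 -0.199  0.028]
cap_mid 0.39 [286, 132] [ 0.72  -0.13   0.032]
```

View pics/scene0.png

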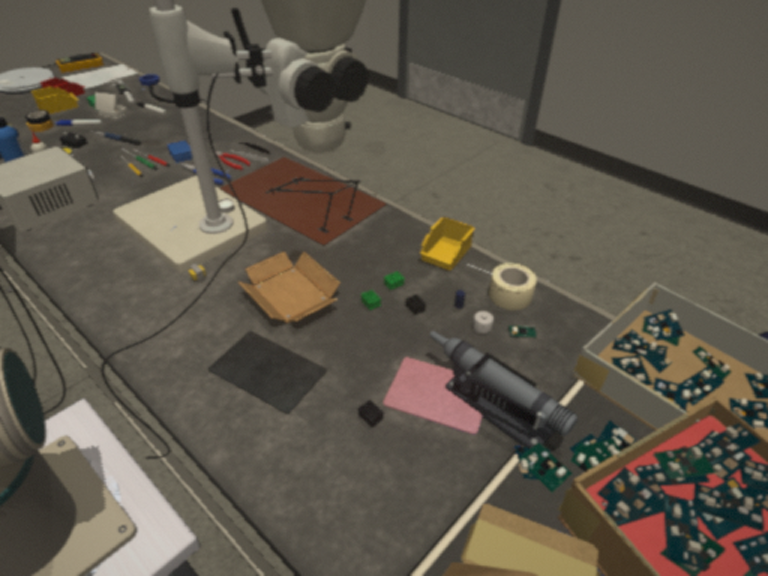

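View pics/top0.png

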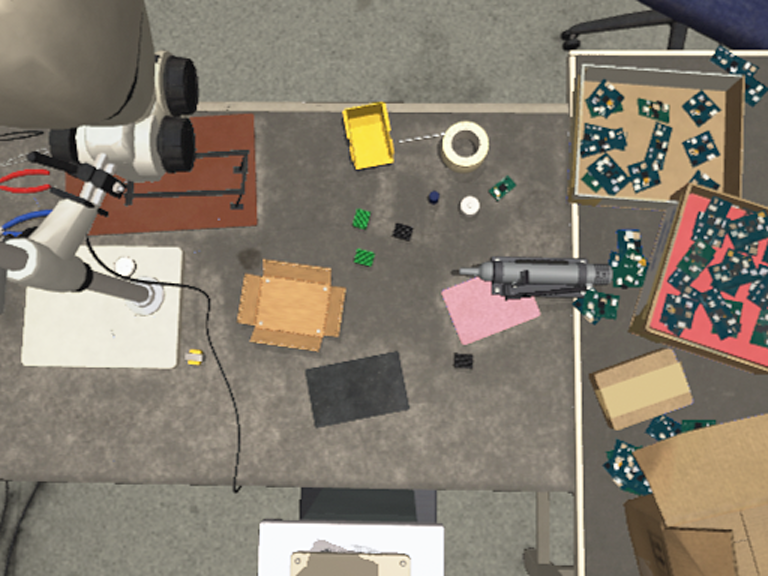

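The top view (1.5× pixels) shows:
- **Tray:** (293,305).
- **Duster:** nozzle (455,271), tail (605,277).
- **Candidate sinks:** black (403,232) and (463,361); green look-alikes at (362,218) and (364,257), which I leave alone. Other dark items are the mat (357,388), the navy capacitor (433,197) and the dark spot (249,258).

I choose the two black finned blocks and will check them in a crop.

```bash
python3 - <<'E'
from h import *
p=snapshot("top");W=cloud(p);f=p["frame"]
c=np.hstack([cv2.resize(f[y-20:y+20,x-20:x+20],(380,380),interpolation=cv2.INTER_CUBIC) for x,y in((269,155),(309,241))])
cv2.imwrite("pics/sinks.png",c[:,:,::-1])
hsv=cv2.cvtColor(f,cv2.COLOR_RGB2HSV).astype(int);H,S,V=hsv[...,0],hsv[...,1],hsv[...,2]
v,u=np.mgrid[:384,:512]
def rep(n,m):
    q=W[m];q=q[~np.isnan(q[:,0])];r=cv2.minAreaRect((q[:,:2]*1000).astype(np.float32));print(n,len(q),np.round(r[0]),np.round(r[1]),round(r[2],1),"z",np.nanpercentile(q[:,2],[5,50,95]).round(3));return q
box=lambda a,b,c,d:(u>=a)&(u<=c)&(v>=b)&(v<=d)
br=box(155,168,235,238)&(S>70)&(H<25)
rep("tray all",br); rep("tray floor",br&(W[...,2]<.0085)&(W[...,2]>.0035)); rep("walls",br&(W[...,2]>.012))
for n,b in(("sA",(257,143,281,167)),("sB",(297,229,321,253))):
    rep(n,box(*b)&(W[...,2]>.009)); rep(n+" rgb",box(*b)&(f.max(2)<45))
q=rep("duster top",box(315,165,402,200)&(W[...,2]>.068)&(W[...,2]<.08))
d=q[:,:2]-q[:,:2].mean(0);print("axis",np.linalg.svd(d,full_matrices=0)[2][0],q.mean(0))
q=rep("base",box(315,165,402,205)&(W[...,2]>.010)&(W[...,2]<.018))
q=rep("noz",box(298,170,325,190)&(W[...,2]>.05))
q=rep("tab",box(325,165,402,205)&(W[...,2]>.083))
# tall obstacles
q=W[(W[...,2]>.12)&(W[...,0]>0.2)];print("tall y min",q[:,1].min());
for lo in(.12,.2,.3,.4,.5):
    k=q[(q[:,2]>lo)&(q[:,2]<lo+.1)]
    if len(k):print(lo,k.min(0).round(2),k.max(0).round(2))
p=snapshot("scene");W=cloud(p)
q=W[(W[...,2]>.05)&(W[...,0]>.25)&(W[...,0]<1)&(W[...,1]>-.15)&(W[...,1]<.6)]
for lo in np.arange(.05,.6,.05):
    k=q[(q[:,2]>lo)&(q[:,2]<lo+.05)]
    if len(k):print("sc",lo.round(2),np.percentile(k,3,0).round(2),np.percentile(k,97,0).round(2))
E
```

```text
tray all 3366 [528. 114.] [188. 153.] 82.8 z [0.001 0.009 0.031]
tray floor 1122 [524. 104.] [156. 109.] 88.0 z [0.004 0.006 0.008]
walls 1445 [525. 112.] [182. 147.] 82.8 z [0.013 0.022 0.032]
sA 101 [661. -82.] [32. 25.] 76.2 z [0.01  0.016 0.021]
sA rgb 69 [660. -83.] [30. 24.] 77.3 z [0.007 0.014 0.02 ]
sB 63 [ 441. -192.] [42. 29.] 0.4 z [0.012 0.017 0.02 ]
sB rgb 49 [ 432. -192.] [18. 30.] 0.9 z [-0.001  0.004  0.018]
duster top 1101 [ 573. -314.] [ 62. 215.] 0.7 z [0.069 0.074 0.079]
axis [-0.03841167 -0.999262  ] [ 0.58000647 -0.32232266  0.07396255]
base 589 [ 572. -326.] [ 91. 224.] 0.6 z [0.01  0.013 0.017]
noz 146 [ 584. -205.] [34. 49.] 0.4 z [0.06  0.067 0.077]
tab 47 [ 573. -276.] [33. 24.] 79.0 z [0.085 0.091 0.096]
tall y min -0.6328686482558012
0.12 [ 0.2  -0.63  0.12] [0.81 0.37 0.22]
0.2 [ 0.2  -0.61  0.2 ] [0.85 0.37 0.3 ]
0.3 [0.51 0.22 0.3 ] [0.86 0.42 0.4 ]
0.4 [0.51 0.22 0.4 ] [0.87 0.42 0.5 ]
0.5 [0.47 0.21 0.5 ] [0.83 0.36 0.6 ]
sc 0.05 [ 0.52 -0.05  0.05] [0.88 0.37 0.1 ]
sc 0.1 [0.52 0.18 0.1 ] [0.78 0.37 0.15]
sc 0.15 [0.52 0.26 0.15] [0.82 0.37 0.2 ]
sc 0.2 [0.52 0.25 0.2 ] [0.81 0.37 0.25]
sc 0.25 [0.52 0.22 0.25] [0.84 0.37 0.3 ]
sc 0.3 [0.52 0.22 0.3 ] [0.83 0.36 0.35]
sc 0.35 [0.51 0.24 0.35] [0.82 0.37 0.4 ]
sc 0.4 [0.51 0.24 0.4 ] [0.84 0.37 0.45]
sc 0.45 [0.52 0.24 0.45] [0.74 0.38 0.47]
```

View pics/sinks.png

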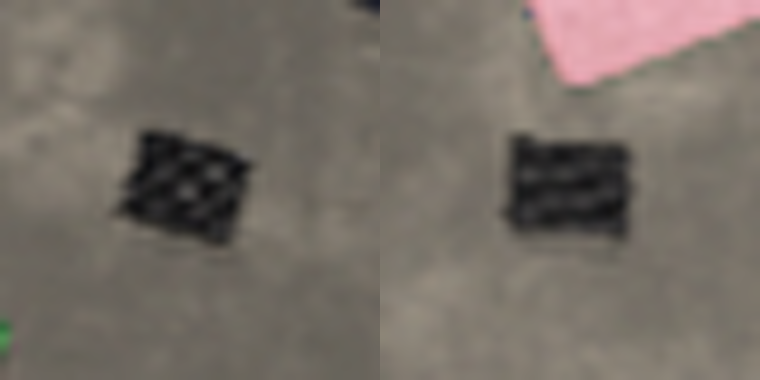

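Both crops show black finned blocks, so those two are the sinks. Now the crease fit and the microscope clearance.

```bash
python3 - <<'E'
from h import *
P={n:snapshot(n) for n in("top","scene")}
Ws={n:cloud(p) for n,p in P.items()}
yaw=np.radians(-7.2);R=np.array([[np.cos(yaw),-np.sin(yaw)],[np.sin(yaw),np.cos(yaw)]])
c0=np.array([.525,.112])
for n in P:
    W=Ws[n].reshape(-1,3);W=W[~np.isnan(W[:,0])]
    t=(W[:,:2]-c0)@R;z=W[:,2]
    for nm,a,s in(("front",0,-1),("back",0,1),("left",1,1),("right",1,-1)):
        o=s*t[:,a];k=(z>.012)&(z<.034)&(abs(t[:,1-a])<.03)&(o>.04)&(o<.11)
        if k.sum()>15:
            A=np.polyfit(z[k],o[k],1);print(n,nm,k.sum(),"o at z=8mm",np.polyval(A,.008).round(4),"slope deg",np.degrees(np.arctan2(1,A[0])).round(1))
            B=np.linalg.lstsq(np.c_[z[k],t[k,1-a],np.ones(k.sum())],o[k],rcond=None)[0];print("   yaw tilt",np.degrees(B[1]).round(1))
    k=(W[:,0]>.38)&(W[:,0]<.7)&(W[:,1]>.13)&(W[:,1]<.30)&(z>.04)
    q=W[k];print(n,"near obst")
    for lo in np.arange(.04,.6,.04):
        m=q[(q[:,2]>lo)&(q[:,2]<lo+.04)]
        if len(m):print(lo.round(2),len(m),m.min(0).round(2),m.max(0).round(2))
print(tool([.33,.2,.23]))
E
```

```text
top front 191 o at z=8mm 0.048 slope deg 44.9
   yaw tilt -0.8
top back 194 o at z=8mm 0.047 slope deg 46.6
   yaw tilt -0.9
top left 233 o at z=8mm 0.0617 slope deg 42.3
   yaw tilt 0.5
top right 192 o at z=8mm 0.0625 slope deg 38.9
   yaw tilt -0.0
top near obst
0.04 28 [0.51 0.25 0.04] [0.54 0.25 0.08]
0.08 23 [0.54 0.25 0.08] [0.55 0.27 0.12]
0.12 33 [0.54 0.27 0.12] [0.55 0.29 0.16]
0.16 16 [0.54 0.29 0.16] [0.55 0.3  0.18]
0.2 12 [0.69 0.28 0.22] [0.7  0.3  0.24]
0.24 21 [0.69 0.22 0.24] [0.7  0.3  0.28]
0.28 208 [0.68 0.22 0.28] [0.7  0.3  0.32]
0.32 377 [0.65 0.22 0.32] [0.7  0.3  0.36]
0.36 54 [0.69 0.28 0.36] [0.7  0.3  0.38]
0.44 2 [0.7  0.27 0.47] [0.7  0.27 0.48]
0.48 32 [0.68 0.24 0.48] [0.7  0.27 0.52]
0.52 241 [0.66 0.22 0.52] [0.7  0.3  0.56]
0.56 640 [0.66 0.22 0.56] [0.7 0.3 0.6]
scene front 85 o at z=8mm 0.0455 slope deg 41.8
   yaw tilt -0.4
scene back 154 o at z=8mm 0.0464 slope deg 46.0
   yaw tilt -0.8
scene left 196 o at z=8mm 0.0602 slope deg 39.7
   yaw tilt 1.6
scene right 69 o at z=8mm 0.0599 slope deg 34.4
   yaw tilt 0.3
scene near obst
0.04 28 [0.51 0.25 0.04] [0.54 0.25 0.08]
0.08 26 [0.54 0.18 0.08] [0.7  0.27 0.12]
0.12 28 [0.54 0.27 0.12] [0.55 0.29 0.16]
0.16 14 [0.54 0.29 0.16] [0.55 0.3  0.18]
0.2 25 [0.69 0.28 0.23] [0.7  0.3  0.24]
0.24 95 [0.68 0.22 0.24] [0.7  0.3  0.28]
0.28 275 [0.66 0.22 0.28] [0.7  0.3  0.32]
0.32 255 [0.65 0.22 0.32] [0.7  0.3  0.36]
0.36 31 [0.66 0.28 0.36] [0.7  0.3  0.37]
[-27.76 -35.7    0.13]
```

```bash
python3 -m creep '[-1,-5,-6,0,0,-1,-10,-12,0,0,-1,-14,-18,0,0,-1,-18,-23,0,0,-1,-22,-28,0,0,-1,-25,-32,0,0,-1,-27.8,-35.7,0,0,-1,-33,-35.5,3,-0.5,-1,-38,-35,6,-0.93,-1,-43,-34.6,8,-0.93,-1,-48.15,-34.24,11,-0.93,-1,-48.15,-34.24,11,-0.93,-1,-48.15,-34.24,11,-0.93]' && python3 - <<'E'
from h import *
s=observe();print(s["joint_positions"],s["ee_pos"],s["tcp_rot"]);print("down to",tool([.532,.1695,.002]))
E
```

```text
time: 2.82
ee_pos: [0.5314, 0.1691, 0.121]
tcp_rot: [[-0.992, 0.125, -0.002], [0.125, 0.992, -0.0], [0.002, -0.0, -1.0]]
force: [-0.6, 0.9, 0.3]
width: 0.0852
grasp_force: 0.0
[ 1.10074981e+01  1.38581285e+01 -1.81453867e+01  5.80952644e+01
  9.86355645e-03  1.82075142e+01] [0.53137566 0.1691211  0.12103856] [[-9.92113188e-01  1.25333336e-01 -1.72517984e-03]
 [ 1.25333795e-01  9.92114617e-01 -1.60197189e-04]
 [ 1.69149809e-03 -3.75157079e-04 -9.99998499e-01]]
down to [-0.08  0.05 11.9 ]
```

```bash
python3 -m creep '[-1,0,0,4,0,-1,0,0,8,0,-1,0,0,11.9,0,-1,0,0,11.9,0,-1,0,-0.6,11.9,0,-1,0,-1.2,11.9,0,-1,0,-1.8,11.9,0,-1,0,-2.4,11.9,0,-1,0,-3,11.9,0,-1,0,-3.4,11.9,0,-1,0,-3.7,11.9,0,-1,0,-3.7,11.9,0]' && cat > w.py <<'E'
from h import *
def walls(cams=("top","scene")):
    yaw=np.radians(-7.2);R=np.array([[np.cos(yaw),-np.sin(yaw)],[np.sin(yaw),np.cos(yaw)]]);c0=np.array([.525,.112])
    for n in cams:
        p=snapshot(n);W=cloud(p).reshape(-1,3);f=p["frame"].reshape(-1,3).astype(int)
        t=(W[:,:2]-c0)@R;z=W[:,2];brown=(f[:,0]-f[:,2]>35)
        for nm,a,s in(("front",0,-1),("back",0,1),("left",1,1),("right",1,-1)):
            L=(.048,.062)[a]
            o=s*t[:,a]-L;k=brown&(z>.01)&(z<.05)&(abs(t[:,1-a])<.055-.015*a)&(o>-.02)&(o<.05)
            top=k&(z>np.percentile(z[k],85)) if k.sum()>10 else k
            print(n,nm,k.sum(),"edge out,z mm",(np.median(o[top])*1e3).round(1) if top.any() else None,(np.percentile(z[k],95)*1e3).round(1) if k.any() else None)
    return p
if __name__=="__main__":
    walls()
E
python3 w.py
```

```text
time: 4.32
ee_pos: [0.5267, 0.1318, 0.0019]
tcp_rot: [[-0.992, 0.126, -0.001], [0.126, 0.992, -0.001], [0.001, -0.001, -1.0]]
force: [0.2, 0.2, 0.2]
width: 0.0853
grasp_force: 0.0
top front 352 edge out,z mm 22.9 33.1
top back 358 edge out,z mm 21.5 33.2
top left 1 edge out,z mm -19.1 10.0
top right 298 edge out,z mm 26.3 29.0
scene front 161 edge out,z mm 24.1 33.1
scene back 266 edge out,z mm 21.5 33.2
scene left 143 edge out,z mm -4.1 41.4
scene right 100 edge out,z mm 28.8 30.5
```

```bash
python3 -m creep '[-1,0,-0.2,0,0,-1,0,-0.2,0,0,-1,0,0.2,0,0,-1,0,0,-4,0,-1,0,0,-6,0,-1,0,-4,-6,0,-1,0,-7.9,-6,0,-1,0,-7.9,-3,0,-1,0,-7.9,0,0,-1,0,-7.9,0,0,-1,0,-7.2,0,0,-1,0,-6.6,0,0,-1,0,-6,0,0,-1,0,-5.4,0,0,-1,0,-4.8,0,0,-1,0,-4.3,0,0,-1,0,-3.9,0,0,-1,0,-3.9,0,0]' && python3 w.py
```

```text
time: 6.68
ee_pos: [0.5226, 0.093, 0.0023]
tcp_rot: [[-0.992, 0.125, -0.0], [0.125, 0.992, -0.003], [-0.0, -0.003, -1.0]]
force: [0.2, -4.8, 3.5]
width: 0.0852
grasp_force: 2.4
top front 178 edge out,z mm 22.9 32.8
top back 168 edge out,z mm 21.6 33.4
top left 0 edge out,z mm None None
top right 59 edge out,z mm -2.0 43.2
scene front 163 edge out,z mm 24.5 32.9
scene back 144 edge out,z mm 21.5 33.8
scene left 101 edge out,z mm -3.8 41.2
scene right 139 edge out,z mm -1.7 41.7
```

```bash
python3 -m creep '[-1,0,-0.4,0,0,-1,0,-0.4,-4,0,-1,0,0.5,-6,0,-1,4,1.9,-6,0,-1,8,1.9,-6,0,-1,10,1.9,-6,0,-1,10,1.9,-3,0,-1,10,1.9,0,0,-1,10,1.9,0,0,-1,9.2,1.9,0,0,-1,8.6,1.9,0,0,-1,8,1.9,0,0,-1,7.4,1.9,0,0,-1,6.8,1.9,0,0,-1,6.4,1.9,0,0,-1,6.1,1.9,0,0,-1,5.8,1.9,0,0,-1,5.8,1.9,0,0]' && python3 w.py
```

```text
time: 9.02
ee_pos: [0.4668, 0.12, 0.0021]
tcp_rot: [[-0.992, 0.125, -0.001], [0.125, 0.992, 0.0], [0.001, 0.0, -1.0]]
force: [-2.4, 0.4, 0.7]
width: 0.0855
grasp_force: 1.2
top front 5 edge out,z mm -14.6 39.8
top back 420 edge out,z mm 21.9 33.9
top left 21 edge out,z mm -2.4 43.0
top right 94 edge out,z mm -1.9 43.8
scene front 10 edge out,z mm -0.3 42.4
scene back 306 edge out,z mm 21.1 33.4
scene left 108 edge out,z mm -3.9 42.4
scene right 255 edge out,z mm -0.8 41.8
```

```bash
python3 -m creep '[-1,-0.15,0,0,0,-1,-0.15,0,0,0,-1,0.5,0,0,0,-1,0.5,0,-4,0,-1,-1,0,-6.5,0,-1,-6,0,-6.5,0,-1,-11,0,-6.5,0,-1,-15.9,0,-6.5,0,-1,-15.9,0,-3,0,-1,-15.9,0,0,0,-1,-15.9,0,0,0,-1,-15,0,0,0,-1,-14.3,0,0,0,-1,-13.6,0,0,0,-1,-13,0,0,0,-1,-12.4,0,0,0,-1,-12,0,0,0,-1,-11.75,0,0,0,-1,-11.6,0,0,0,-1,-11.6,0,0,0]' && python3 w.py
```

```text
time: 11.62
ee_pos: [0.5839, 0.1051, 0.0022]
tcp_rot: [[-0.992, 0.125, 0.003], [0.125, 0.992, -0.001], [-0.003, -0.0, -1.0]]
force: [5.6, -0.8, -2.5]
width: 0.0854
grasp_force: 2.5
top front 39 edge out,z mm -0.9 45.8
top back 30 edge out,z mm -4.1 44.7
top left 0 edge out,z mm None None
top right 85 edge out,z mm -1.7 43.5
scene front 169 edge out,z mm -1.0 42.5
scene back 144 edge out,z mm -3.5 41.5
scene left 209 edge out,z mm -3.9 41.2
scene right 252 edge out,z mm -0.6 42.5
```

```bash
cat > sk.py <<'E'
from h import *
def sinks(n="top",area=(.3,.8,-.42,.03)):
    p=snapshot(n);W=cloud(p);f=p["frame"].astype(int)
    m=((f.max(2)<70)&(f.max(2)-f.min(2)<25)&(W[...,2]>.008)&(W[...,2]<.03)&(W[...,0]>area[0])&(W[...,0]<area[1])&(W[...,1]>area[2])&(W[...,1]<area[3])).astype(np.uint8)
    k,l,st,c=cv2.connectedComponentsWithStats(m)
    for i in range(1,k):
        if st[i,4]<30: continue
        q=W[l==i];r=cv2.minAreaRect((q[:,:2]*1000).astype(np.float32))
        print(n,"px",c[i].round(),st[i,4],"rect",np.round(r[0]),np.round(r[1]),round(r[2],1),"ray@z.016",atz(p,c[i],.016)[:2].round(4),"z",np.nanmax(q[:,2]).round(3))
    for mk in mark_of(p,"sink_0_mid")[:5]: print("net",round(mk["score"],2),np.round(mk["xy"]),atz(p,mk["xy"],.009)[:2].round(4))
    return p
if __name__=="__main__":
    sinks();sinks("scene");print(observe()["joint_positions"].round(1))
E
python3 sk.py
```

```text
top px [268. 154.] 95 rect [660. -83.] [31. 24.] 76.1 ray@z.016 [ 0.6602 -0.0828] z 0.022
scene px [277. 202.] 95 rect [660. -83.] [35. 24.] 74.4 ray@z.016 [ 0.6577 -0.0854] z 0.021
scene px [306. 200.] 37 rect [ 717. -140.] [10. 17.] 30.6 ray@z.016 [ 0.7195 -0.1392] z 0.029
scene px [313. 255.] 76 rect [ 578. -275.] [33. 35.] 84.2 ray@z.016 [ 0.5772 -0.2696] z 0.016
scene px [339. 281.] 652 rect [ 552. -333.] [ 49. 171.] 13.6 ray@z.016 [ 0.5589 -0.3551] z 0.03
scene px [247. 274.] 156 rect [ 430. -192.] [33. 24.] 86.9 ray@z.016 [ 0.4294 -0.1938] z 0.02
[  4.   24.6 -19.8  45.5  -0.   11.2]
```

```bash
python3 -m creep '[-1,-0.7,0,0,0,-1,-0.7,0,-5,0,-1,-1,-1,-9.8,1.7,-1,-3,-5,-9.8,3.4,-1,-5,-9,-9.8,5.1,-1,-7,-13,-9.8,6.8,-1,-9.9,-17.7,-9.8,8.5,-1,-9.9,-17.7,-9.8,10.2,-1,-9.9,-17.7,-9.8,11.9,-1,-9.9,-17.7,-9.8,13.6,-1,-9.9,-17.7,-9.8,15.3,-0.3,-9.9,-17.7,-9.8,16.3,-0.3,-9.9,-17.7,-9.8,16.3,-0.3,-9.9,-17.7,-9.8,16.3]' 20 && python3 - <<'E'
from h import *
s=observe();print(s["joint_positions"].round(1),tool([.660,-.083,.003]))
p=snapshot("scene");save(p,"s1",(130,120,390,290),3)
E
```

```text
time: 13.68
ee_pos: [0.658, -0.0824, 0.0999]
tcp_rot: [[0.257, 0.966, -0.001], [0.966, -0.257, 0.0], [0.0, -0.002, -1.0]]
force: [-0.4, 1.2, 0.4]
width: 0.0553
grasp_force: 0.0
[-12.7  24.8  -5.4  59.9   0.   92.2] [-0.01  0.23  9.69]
```

View pics/s1.png

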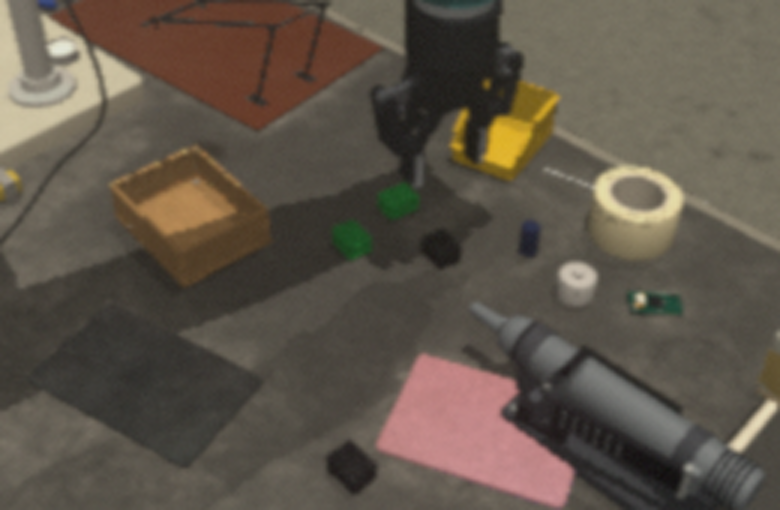

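The tray (190,215 in the crop) has all four walls up; the black sink at (440,247) sits under the gripper, with the greens beside it clear of the jaw line.

```bash
python3 -m creep '[-0.3,0,0.2,4,0,-0.3,0,0.2,8,0,-0.3,0,0.2,9.7,0,-0.3,0,0.2,9.7,0,1,0,0.2,9.7,0,1,0,0.2,9.7,0,1,0,0.2,9.7,0,1,0,0.2,9.7,0,1,0,0.2,9.7,0,1,0,0.2,9.7,0,1,0,0.2,9.7,0]' 40 && python3 -m creep '[1,0,0,-3,0,1,0,0,-6,0,1,0,0,-9,0,1,0,0,-9,0]' && python3 - <<'E'
from h import *
s=observe();print(s["joint_positions"].round(1),tool([.525,.112,.1]))
E
```

```text
time: 15.1
ee_pos: [0.6625, -0.0835, 0.0056]
tcp_rot: [[0.259, 0.966, 0.004], [0.966, -0.259, -0.001], [0.0, 0.004, -1.0]]
force: [0.2, 0.2, 6.4]
width: 0.0232
grasp_force: 40.5
time: 15.6
ee_pos: [0.663, -0.0836, 0.0967]
tcp_rot: [[0.258, 0.966, 0.006], [0.966, -0.258, -0.001], [0.0, 0.006, -1.0]]
force: [0.1, 0.2, -0.4]
width: 0.0229
grasp_force: 39.8
[-12.7  25.1  -5.3  59.2  -0.   92.3] [ 15.33 -18.38  -0.44]
```

```bash
python3 -m creep '[1,3,-3,0,0,1,6,-6,0,0,1,9,-9.5,0,0,1,12,-12.5,0,-0.6,1,15,-15.5,0,-1.3,1,18.3,-18.8,0,-1.3,1,18.3,-18.8,0,-1.3,1,18.3,-18.8,0,-1.3]' 60 && python3 - <<'E'
from h import *
s=observe();print(tool([.5288,.1418,.014]))
E
```

```text
time: 16.6
ee_pos: [0.5258, 0.1421, 0.0926]
tcp_rot: [[0.125, 0.992, -0.001], [0.992, -0.125, -0.001], [-0.001, -0.001, -1.0]]
force: [-0.1, 0.5, -0.7]
width: 0.0224
grasp_force: 64.5
[0.02 0.3  7.86]
```

```bash
python3 -m creep '[1,0,0.2,3,0,1,0,0.2,6,0,1,0,0.2,7.8,0,1,0,0.2,7.8,0,0.1,0,0.2,7.8,0,0.1,0,0.2,7.8,0,0.1,0,0.2,7.8,0,0.1,0,0.2,4,0,0.1,0,0.2,0,0,0.1,0,0.2,0,0]' && python3 - <<'E'
from h import *
from sk import sinks
s=observe();print(tool([.430,-.192,.10]),s["joint_positions"].round(1))
p=sinks("scene",(.3,.8,-.22,.2)); W=cloud(p)
for mk in mark_of(p,"sink_0_mid"): print(mk)
save(p,"s2",(130,120,390,290),3)
E
```

```text
time: 17.85
ee_pos: [0.5318, 0.1427, 0.0975]
tcp_rot: [[0.125, 0.992, 0.009], [0.992, -0.125, 0.001], [0.002, 0.008, -1.0]]
force: [0.5, -0.7, 0.1]
width: 0.0382
grasp_force: 0.0
[-34.47  -5.92  -0.38] [  8.3  14.2 -21.   54.4  -0.  105.5]
scene px [187. 187.] 91 rect [528. 148.] [49. 24.] 82.5 ray@z.016 [0.5274 0.1425] z 0.027
scene px [306. 200.] 39 rect [ 716. -141.] [ 8. 17.] 34.2 ray@z.016 [ 0.7189 -0.1397] z 0.03
scene px [247. 274.] 159 rect [ 430. -193.] [33. 24.] 85.4 ray@z.016 [ 0.4291 -0.1939] z 0.021
```

View pics/s2.png

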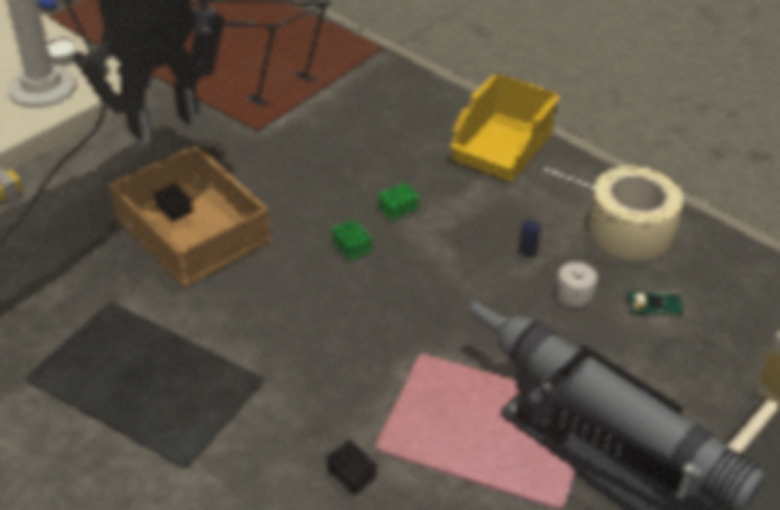

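Sink A lies in the tray (172,200 in the crop), walls up; sink B is still at (352,465), untouched.

```bash
python3 -m creep '[-0.3,-5,-1,-2,0,-0.3,-10,-2,-2,0,-0.3,-15,-3,-2,0,-0.3,-20,-4,-2,-0.3,-0.3,-25,-5,-2,-0.6,-0.3,-30,-5.5,0,-0.6,-0.3,-34.5,-5.9,0,-0.6,-0.3,-34.5,-5.9,0,-0.6,-0.3,-34.5,-5.9,0,-0.6]' 60 && python3 - <<'E'
from h import *
from sk import sinks
s=observe();print(tool([.4305,-.193,.006]))
sinks("scene",(.3,.5,-.25,-.1))
E
```

```text
time: 19.12
ee_pos: [0.4255, -0.1921, 0.0922]
tcp_rot: [[0.063, 0.998, -0.002], [0.998, -0.063, 0.002], [0.002, -0.002, -1.0]]
force: [-0.9, 0.6, 0.3]
width: 0.0552
grasp_force: 0.0
[-0.08  0.53  8.62]
scene px [247. 274.] 162 rect [ 431. -192.] [34. 25.] 87.7 ray@z.016 [ 0.4296 -0.1937] z 0.021
```

```bash
python3 -m creep '[-0.3,0,0.35,4,0,-0.3,0,0.35,7,0,-0.3,0,0.35,8.5,0,-0.3,0,0.35,8.5,0,1,0,0.35,8.5,0,1,0,0.35,8.5,0,1,0,0.35,8.5,0,1,0,0.35,8.5,0,1,0,0.35,8.5,0,1,0,0.35,8.5,0,1,0,0.35,8.5,0,1,0,0.35,5,0,1,0,0.35,1,0,1,0,0.35,-1,0,1,0,0.35,-1,0]' 60 && python3 - <<'E'
from h import *
print(tool([.5212,.0822,.1]),tool([.5212,.0822,.014]))
E
```

```text
time: 21.1
ee_pos: [0.4316, -0.1942, 0.1052]
tcp_rot: [[0.063, 0.998, 0.004], [0.998, -0.063, -0.003], [-0.002, 0.004, -1.0]]
force: [-0.2, -0.4, -0.4]
width: 0.0223
grasp_force: 59.3
[28.15  7.21  0.49] [28.17  7.18  9.09]
```

```bash
python3 -m creep '[1,5,1,0,0,1,10,2.5,0,0,1,15,4,0,0,1,20,5.5,0,0.3,1,25,6.5,0,0.6,1,28.2,7.1,0,0.6,1,28.2,7.1,0,0.6,1,28.2,7.1,0,0.6,1,28.2,7.1,0,0.6]' 60 && python3 - <<'E'
from h import *
print(tool([.5212,.0822,.014]))
E
```

```text
time: 22.22
ee_pos: [0.5178, 0.0829, 0.1027]
tcp_rot: [[0.127, 0.992, -0.001], [0.992, -0.127, -0.0], [-0.0, -0.001, -1.0]]
force: [-0.2, 0.1, 0.2]
width: 0.0223
grasp_force: 59.3
[-0.02  0.36  8.87]
```

```bash
python3 -m creep '[1,0,0.2,4,0,1,0,0.2,7,0,1,0,0.2,8.8,0,1,0,0.2,8.8,0,0.1,0,0.2,8.8,0,0.1,0,0.2,8.8,0,0.1,0,0.2,8.8,0,0.1,0,0.2,5,0,0.1,0,0.2,1,0,0.1,-15,0.2,-6,0,0.1,-15,0.2,-6,0,0.1,-15,0.2,-6,0]' && python3 - <<'E'
from h import *
from sk import sinks
from w import walls
sinks("top",(.3,.8,-.25,.3));sinks("scene",(.3,.8,-.22,.3));walls(("scene",))
p=snapshot("scene");save(p,"s3",(110,100,400,300),2.6)
p=snapshot("top");save(p,"t3",(295,150,415,220),6)
W=cloud(p);f=p["frame"].astype(int)
# duster frame: lines along cylinder; scan
x,y,z=[W[...,i] for i in range(3)]
for lo in np.arange(-.42,-.17,.015):
    k=(y>lo)&(y<lo+.015)&(z>.072)&(z<.081)&(x>.52)&(x<.65)
    if k.sum()>3:print(lo.round(3),k.sum(),"x range",np.percentile(x[k],[2,50,98]).round(3),"zmax",z[k].max().round(3))
k=(z>.083)&(z<.1)&(x>.53)&(x<.62)&(y<-.2)&(y>-.42);print("tab",W[k].mean(0),W[k].min(0),W[k].max(0))
E
```

```text
time: 23.72
ee_pos: [0.502, -0.0672, 0.1652]
tcp_rot: [[0.126, 0.992, 0.003], [0.992, -0.126, -0.001], [-0.001, 0.003, -1.0]]
force: [0.4, -0.2, 0.2]
width: 0.0383
grasp_force: 0.0
top px [183. 202.] 85 rect [528. 140.] [31. 21.] 78.3 ray@z.016 [0.5289 0.1401] z 0.028
top px [205. 205.] 88 rect [520.  83.] [30. 22.] 78.7 ray@z.016 [0.5204 0.0828] z 0.029
scene px [187. 187.] 82 rect [527. 148.] [49. 20.] 80.2 ray@z.016 [0.527  0.1415] z 0.026
scene px [197. 196.] 47 rect [518.  86.] [23. 22.] 73.7 ray@z.016 [0.5206 0.0912] z 0.026
scene px [306. 200.] 35 rect [ 717. -140.] [ 9. 17.] 25.8 ray@z.016 [ 0.7195 -0.1394] z 0.03
scene front 178 edge out,z mm -1.0 42.6
scene back 163 edge out,z mm -3.4 42.5
scene left 219 edge out,z mm -3.8 42.2
scene right 248 edge out,z mm -0.2 41.9
-0.42 52 x range [0.571 0.581 0.594] zmax 0.081
-0.405 64 x range [0.556 0.578 0.592] zmax 0.081
-0.39 68 x range [0.553 0.578 0.593] zmax 0.081
-0.375 59 x range [0.553 0.58  0.593] zmax 0.08
-0.36 58 x range [0.55  0.582 0.601] zmax 0.08
-0.345 62 x range [0.549 0.582 0.6  ] zmax 0.081
-0.33 63 x range [0.549 0.582 0.598] zmax 0.08
-0.315 68 x range [0.544 0.582 0.6  ] zmax 0.081
-0.3 52 x range [0.544 0.589 0.603] zmax 0.081
-0.285 63 x range [0.559 0.581 0.602] zmax 0.08
-0.27 57 x range [0.569 0.581 0.595] zmax 0.08
-0.255 62 x range [0.568 0.582 0.597] zmax 0.081
-0.24 60 x range [0.571 0.583 0.594] zmax 0.081
-0.225 21 x range [0.573 0.583 0.592] zmax 0.08
tab [ 0.56979093 -0.28548084  0.09084156] [ 0.55913889 -0.29071632  0.08317052] [ 0.58214318 -0.2790054   0.09788739]
```

View pics/s3.png

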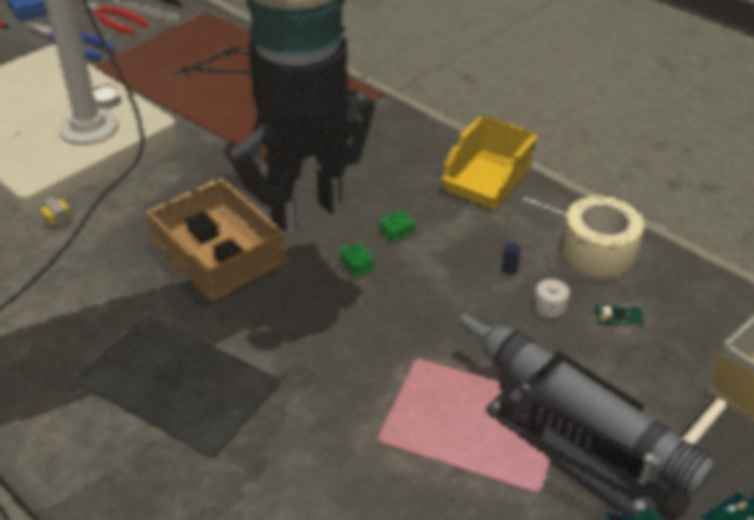

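View pics/t3.png

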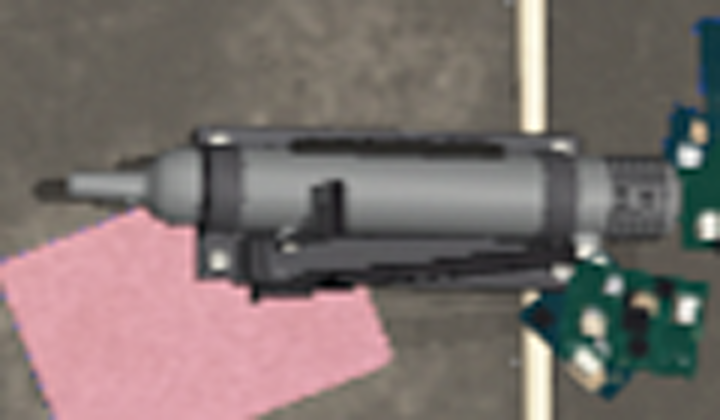

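Both sinks lie side by side in the tray at (203,225) and (228,250) in the scene crop, and the walls are up. In the duster crop the clamps are at columns 222 and 560, the tab at (328,210), the pad on row 147 and the paddle near row 265.

```bash
python3 - <<'E'
from h import *
p=snapshot("top")
g=lambda c,r,z:atz(p,(295+(c+.5)/6-.5,150+(r+.5)/6-.5),z).round(4)[:2]
print("bands",g(222,190,.07),g(560,195,.07)); print("tip",g(40,188,.06),"tail",g(680,200,.06))
print("cyl edges c450",g(450,150,.06),g(450,238,.06)," c180",g(185,150,.06),g(185,222,.06))
print("pad ends",g(290,147,.068),g(503,150,.068)); print("tab",g(328,183,.094),g(328,240,.094),g(310,210,.094),g(345,210,.094))
print("base corners",g(197,128,.014),g(578,135,.014),g(197,278,.014),g(575,288,.014))
W=cloud(p)
for v in range(174,206,2): print(v,[ (round(float(W[v,u,0]),3),round(float(W[v,u,2]),3)) for u in(346,350,356,362,368)])
for n in("scene",):
    p=snapshot(n)
    for l in("lock_tab","paddle_press","grip_pad","duster"):
        for m in mark_of(p,l)[:2]:print(l,round(m["score"],2),atz(p,m["xy"],{"lock_tab":.087,"duster":0}.get(l,.06))[:2].round(3))
E
```

```text
bands [ 0.5814 -0.2452] [ 0.581 -0.387]
tip [ 0.5826 -0.1691] tail [ 0.5809 -0.4401]
cyl edges c450 [ 0.6012 -0.3433] [ 0.5634 -0.3428]  c180 [ 0.5998 -0.2308] [ 0.5688 -0.2308]
pad ends [ 0.6004 -0.2742] [ 0.6002 -0.3639]
tab [ 0.5815 -0.2857] [ 0.5578 -0.2855] [ 0.5702 -0.2782] [ 0.5704 -0.2926]
base corners [ 0.6167 -0.2417] [ 0.6156 -0.4095] [ 0.5497 -0.2415] [ 0.5476 -0.407 ]
174 [(0.6, 0.074), (0.6, 0.07), (0.6, 0.075), (0.601, 0.069), (0.6, 0.074)]
176 [(0.595, 0.073), (0.595, 0.073), (0.595, 0.073), (0.595, 0.074), (0.597, 0.066)]
178 [(0.589, 0.077), (0.589, 0.08), (0.59, 0.073), (0.59, 0.071), (0.589, 0.079)]
180 [(0.584, 0.074), (0.582, 0.09), (0.585, 0.076), (0.585, 0.075), (0.585, 0.077)]
182 [(0.58, 0.069), (0.577, 0.092), (0.579, 0.075), (0.58, 0.075), (0.58, 0.077)]
184 [(0.574, 0.075), (0.572, 0.096), (0.575, 0.074), (0.574, 0.081), (0.574, 0.08)]
186 [(0.569, 0.072), (0.567, 0.091), (0.57, 0.073), (0.57, 0.074), (0.57, 0.075)]
188 [(0.563, 0.086), (0.561, 0.097), (0.566, 0.065), (0.566, 0.064), (0.566, 0.068)]
190 [(0.559, 0.078), (0.566, 0.014), (0.567, 0.012), (0.567, 0.012), (0.567, 0.012)]
192 [(0.561, 0.015), (0.561, 0.013), (0.562, 0.01), (0.561, 0.013), (0.562, 0.011)]
194 [(0.556, 0.014), (0.555, 0.015), (0.556, 0.011), (0.55, 0.07), (0.55, 0.067)]
196 [(0.55, 0.014), (0.544, 0.073), (0.545, 0.068), (0.545, 0.071), (0.547, 0.052)]
198 [(0.543, 0.036), (0.541, 0.053), (0.547, -0.004), (0.547, 0.0), (0.547, 0.0)]
200 [(0.54, 0.007), (0.54, 0.01), (0.541, 0.002), (0.542, -0.002), (0.542, -0.006)]
202 [(0.535, 0.004), (0.535, 0.01), (0.536, 0.003), (0.536, 0.003), (0.536, 0.001)]
204 [(0.53, 0.007), (0.53, 0.002), (0.53, 0.007), (0.531, 0.003), (0.531, -0.003)]
lock_tab 0.48 [0.391 0.193]
lock_tab 0.47 [ 0.58  -0.289]
paddle_press 0.84 [ 0.541 -0.325]
grip_pad 0.41 [ 0.592 -0.323]
duster 0.74 [ 0.581 -0.311]
duster 0.37 [ 0.583 -0.302]
```

Duster origin ≈ (0.582, -0.311), x axis along world +y (posts, pad and tab agree within about 3 mm). Next I flip the lever with shut fingers from behind.

```bash
python3 -m creep '[1,-5,2,0,0,1,-10,4,0,0,1,-15,6,0,-0.5,1,-20,8,0,-1.1,1,-25.7,10.1,0,-1.1,1,-25.7,10.1,0,-1.1,1,-25.7,10.1,4,-1.1,1,-25.7,10.1,7,-1.1,1,-25.7,10.1,7,-1.1,1,-25.7,10.1,7,-1.1]' 20 && python3 - <<'E'
from h import *
print(tool([.570,-.33,.084]),tool([.570,-.28,.084]))
p=snapshot("scene");save(p,"s4",(260,140,420,300),3.7)
E
```

```text
time: 25.62
ee_pos: [0.5703, -0.3324, 0.0944]
tcp_rot: [[0.01, 1.0, 0.001], [1.0, -0.01, -0.001], [-0.001, 0.001, -1.0]]
force: [0.0, 0.2, 0.3]
width: 0.0002
grasp_force: 0.0
[ 0.24 -0.04  1.04] [ 5.24 -0.08  1.04]
```

View pics/s4.png

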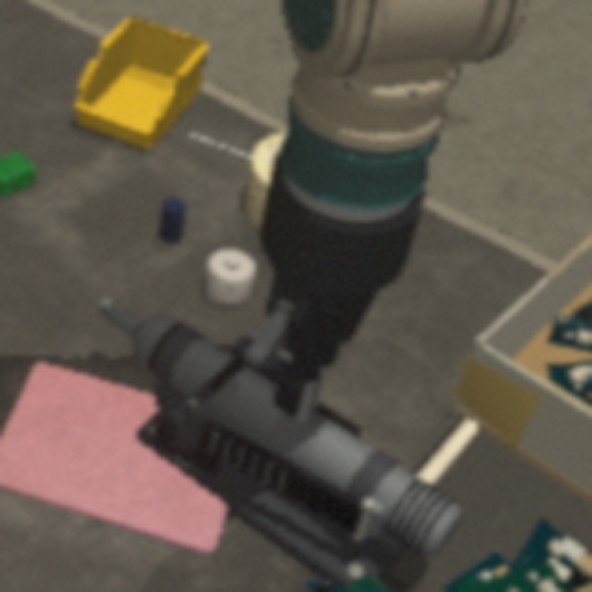

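The shut fingers stand at (300,395) just behind the lever tab at (240,350); lower and push forward.

```bash
python3 -m creep '[1,0.2,0,1,0,1,0.2,0,1,0,1,1,0,1,0,1,2,0,1,0,1,2.6,0,1,0,1,3.2,0,1,0,1,3.8,0,1,0,1,4.4,0,1,0,1,4.9,0,1,0,1,4.9,0,1,0]' && python3 - <<'E'
from h import *
print(observe()["force"])
p=snapshot("top");save(p,"t4",(295,150,415,220),6)
E
python3 -m creep '[1,0.3,0,0,0,1,0.3,0,0,0]'
```

```text
time: 26.92
ee_pos: [0.5704, -0.2831, 0.0833]
tcp_rot: [[0.01, 1.0, 0.0], [1.0, -0.01, 0.001], [0.001, 0.0, -1.0]]
force: [0.9, -1.0, 0.6]
width: 0.0001
grasp_force: 0.5
[ 0.86058566 -1.04713157  0.55425868]
time: 27.22
ee_pos: [0.5701, -0.2806, 0.083]
tcp_rot: [[0.01, 1.0, -0.0], [1.0, -0.01, 0.0], [0.0, -0.0, -1.0]]
force: [0.7, -1.5, -0.0]
width: 0.0005
grasp_force: 0.6
```

```bash
python3 -m creep '[1,0.2,0,0,0,1,0.2,0,0,0]'
```

```text
time: 27.48
ee_pos: [0.57, -0.2786, 0.0831]
tcp_rot: [[0.01, 1.0, -0.001], [1.0, -0.01, 0.0], [0.0, -0.001, -1.0]]
force: [0.2, -1.6, -0.9]
width: 0.0001
grasp_force: 0.6
```

Still yielding at about 1.6 N; push on until the stop shows.

```bash
python3 -m creep '[1,0.3,0,0,0,1,0.3,0,0,0]'; python3 -m creep '[1,0.2,0,0,0,1,0.2,0,0,0]'
```

```text
time: 27.72
ee_pos: [0.5702, -0.2763, 0.0834]
tcp_rot: [[0.01, 1.0, -0.0], [1.0, -0.01, -0.002], [-0.002, -0.0, -1.0]]
force: [-1.0, -4.4, -0.2]
width: -0.0
grasp_force: 1.8
time: 27.98
ee_pos: [0.5703, -0.276, 0.0837]
tcp_rot: [[0.011, 1.0, -0.0], [1.0, -0.011, -0.005], [-0.005, -0.0, -1.0]]
force: [-0.4, -7.9, -1.4]
width: -0.0001
grasp_force: 3.3
```

```bash
python3 -m creep '[1,-1.5,0,0,0,1,-1.5,0,-4,0,-1,-3,0.85,-8,0,-1,-4.8,0.85,-8,0,-1,-4.8,0.85,-8,0,-1,-4.8,0.85,-8,0,-1,-4.8,0.85,-8,0,-1,-4.8,0.85,-8,0]' && python3 - <<'E'
from h import *
print(tool([.5785,-.321,.037]))
p=snapshot("top");W=cloud(p);k=(W[...,2]>.083)&(W[...,2]<.1)&(abs(W[...,0]-.57)<.03)&(W[...,1]>-.3)&(W[...,1]<-.22);print("tab",np.median(W[k],0),k.sum())
p=snapshot("scene");save(p,"s5",(260,140,420,300),3.7)
E
```

```text
time: 28.98
ee_pos: [0.5779, -0.321, 0.1625]
tcp_rot: [[0.01, 1.0, -0.001], [1.0, -0.01, 0.001], [0.001, -0.001, -1.0]]
force: [-1.0, 0.8, -0.1]
width: 0.0855
grasp_force: 0.0
[-1.000e-02  7.000e-02  1.255e+01]
tab [ 0.57162924 -0.26005658  0.09200691] 49
```

View pics/s5.png

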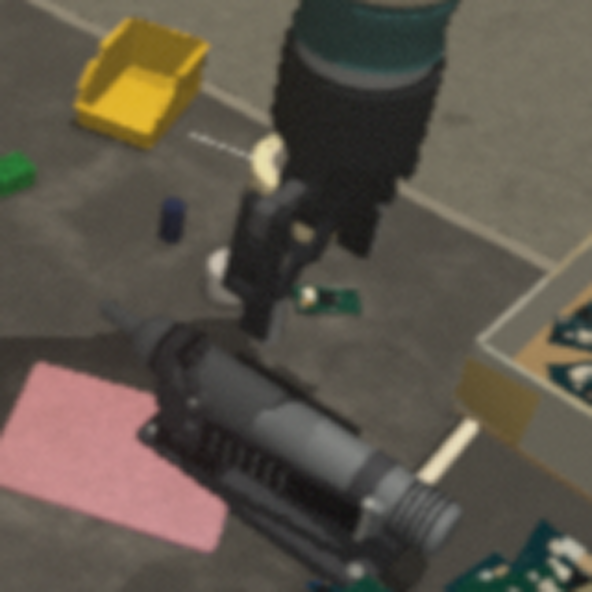

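The tab moved 25 mm forward, which is the full throw, and the open gripper (300,260) is above the duster. Descend and squeeze.

```bash
python3 -m creep '[-1,0,0,4,0,-1,0,0,8,0,-1,0,0,11,0,-1,0,0,12.5,0,-1,0,0,12.5,0,1,0,0,12.5,0,1,0,0,12.5,0,1,0,0,12.5,0,1,0,0,12.5,0,1,0,0,12.5,0,1,0,0,12.5,0]' 40
```

```text
time: 30.45
ee_pos: [0.5795, -0.3224, 0.0405]
tcp_rot: [[0.011, 1.0, 0.002], [1.0, -0.011, -0.001], [-0.001, 0.002, -1.0]]
force: [-1.1, 1.3, 6.1]
width: 0.0472
grasp_force: 45.1
```

```bash
python3 -m creep '[1,0,0,0,0,1,0,0,0,0,1,0,0,0,0,1,0,0,0,0,1,0,0,0,0,1,0,0,0,0,1,0,0,0,0,1,0,0,0,0,1,0,0,0,0,1,0,0,0,0,1,0,0,0,0,1,0,0,0,0,1,0,0,0,0,1,0,0,0,0,1,0,0,0,0,1,0,0,0,0,1,0,0,0,0,1,0,0,0,0,1,0,0,0,0,1,0,0,0,0]' 50; python3 - <<'E'
from h import *
p=snapshot("top");W=cloud(p)
q=W[(W[...,2]>.055)&(W[...,2]<.08)&(W[...,0]<.562)&(W[...,0]>.53)&(W[...,1]>-.29)&(W[...,1]<-.275)];print(len(q),q.min(0) if len(q) else 0)
E
```

```text
time: 32.95
ee_pos: [0.5796, -0.3224, 0.0405]
tcp_rot: [[0.011, 1.0, 0.003], [1.0, -0.011, -0.001], [-0.001, 0.003, -1.0]]
force: [-0.4, 2.0, 5.8]
width: 0.047
grasp_force: 51.2
1 [ 0.5607759  -0.27817963  0.05862497]
```

```bash
python3 -m creep '[1,0,0,0,0,1,0,0,0,0,1,0,0,0,0,1,0,0,0,0,1,0,0,0,0,1,0,0,0,0]' 50
```

```text
time: 33.75
ee_pos: [0.5796, -0.3224, 0.0405]
tcp_rot: [[0.011, 1.0, 0.003], [1.0, -0.011, -0.001], [-0.001, 0.003, -1.0]]
force: [-0.8, 1.3, 5.5]
width: 0.0473
grasp_force: 51.2
```

Held steadily for over 3 s at the squeezed width. Release and go in front of the tab.

```bash
python3 -m creep '[-1,0,0,0,0,-1,0,0,0,0,-1,0,0,0,0,-1,0,0,0,0,-1,0,0,0,0,-1,0,0,-4,0,-1,0,0,-8,0,-1,0,0,-12,0,1,4,-0.9,-12,0,1,9.6,-0.95,-12,0,1,9.6,-0.95,-12,0,1,9.6,-0.95,-12,0,1,9.6,-0.95,-12,0,1,9.6,-0.95,-9,0,1,9.6,-0.95,-6,0,1,9.6,-0.95,-6,0]' 20 && python3 - <<'E'
from h import *
print(tool([.570,-.225,.084]))
p=snapshot("top");W=cloud(p);q=W[(W[...,2]>.06)&(W[...,2]<.08)&(W[...,0]<.562)&(W[...,0]>.53)&(W[...,1]>-.35)&(W[...,1]<-.27)];print("paddle",len(q),np.percentile(q,10,0) if len(q) else 0)
E
```

```text
time: 35.75
ee_pos: [0.5675, -0.2257, 0.0955]
tcp_rot: [[0.012, 1.0, -0.005], [1.0, -0.012, 0.003], [0.003, -0.006, -1.0]]
force: [0.1, 0.9, 0.2]
width: 0.0002
grasp_force: 0.0
[0.07 0.25 1.15]
paddle 18 [ 0.547274   -0.34886475  0.06584993]
```

```bash
python3 -m creep '[1,0,0.2,1.15,0,1,0,0.2,1.15,0,1,-1,0.2,1.15,0,1,-1.8,0.2,1.15,0,1,-2.4,0.2,1.15,0,1,-3,0.2,1.15,0,1,-3.5,0.2,1.15,0,1,-4,0.2,1.15,0,1,-4.3,0.2,1.15,0,1,-4.3,0.2,1.15,0]'; python3 -m creep '[1,-0.3,0,0,0,1,-0.3,0,0,0]'; python3 -m creep '[1,-0.2,0,0,0,1,-0.2,0,0,0]'
```

```text
time: 37.05
ee_pos: [0.5712, -0.2692, 0.0866]
tcp_rot: [[0.011, 1.0, -0.0], [1.0, -0.011, -0.001], [-0.001, -0.0, -1.0]]
force: [0.2, 1.3, 1.5]
width: 0.0003
grasp_force: 0.2
time: 37.3
ee_pos: [0.5711, -0.2719, 0.0866]
tcp_rot: [[0.01, 1.0, -0.001], [1.0, -0.01, -0.0], [-0.0, -0.001, -1.0]]
force: [0.7, 1.0, 0.4]
width: 0.0004
grasp_force: 0.4
time: 37.55
ee_pos: [0.5711, -0.2731, 0.0866]
tcp_rot: [[0.01, 1.0, -0.0], [1.0, -0.01, 0.001], [0.001, -0.0, -1.0]]
force: [0.6, 3.7, -0.5]
width: 0.0002
grasp_force: 1.6
```

Force is rising; a last nudge, then retreat and look.

```bash
python3 -m creep '[1,-0.3,0,0,0,1,-0.3,0,0,0]'; python3 -m creep '[1,1.5,0,0,0,1,2,0,-4,0,1,2,0,-9,0,1,2,-5,-12,0,1,2,-12,-14,0,1,2,-12,-14,0,1,2,-12,-14,0]'; python3 - <<'E'
from h import *
from sk import sinks
from w import walls
p=sinks("top",(.3,.8,-.25,.3));sinks("scene",(.3,.8,-.22,.3));walls(("scene",))
p=snapshot("top");W=cloud(p);k=(W[...,2]>.083)&(W[...,2]<.1)&(abs(W[...,0]-.57)<.03)&(W[...,1]>-.31)&(W[...,1]<-.22);print("tab",np.median(W[k],0),k.sum())
save(p,"t6",(150,90,410,250),3)
E
```

```text
time: 37.8
ee_pos: [0.5711, -0.2735, 0.0865]
tcp_rot: [[0.009, 1.0, -0.0], [1.0, -0.009, 0.007], [0.007, -0.0, -1.0]]
force: [0.2, 9.6, 1.6]
width: -0.0003
grasp_force: 4.8
time: 38.67
ee_pos: [0.4517, -0.2562, 0.2275]
tcp_rot: [[0.011, 1.0, 0.002], [1.0, -0.011, -0.002], [-0.002, 0.002, -1.0]]
force: [1.0, -0.0, -0.3]
width: 0.0003
grasp_force: 0.0
top px [183. 202.] 81 rect [529. 139.] [29. 21.] 81.8 ray@z.016 [0.5289 0.14  ] z 0.029
top px [205. 205.] 85 rect [520.  82.] [30. 21.] 79.9 ray@z.016 [0.5203 0.0825] z 0.028
net 0.68 [180. 202.] [0.5295 0.149 ]
scene px [187. 187.] 83 rect [526. 140.] [33. 21.] 80.5 ray@z.016 [0.5268 0.1414] z 0.027
scene px [197. 196.] 43 rect [518.  86.] [20. 21.] 78.6 ray@z.016 [0.5206 0.0917] z 0.026
scene px [306. 200.] 36 rect [ 717. -140.] [10. 17.] 26.9 ray@z.016 [ 0.7185 -0.1398] z 0.03
net 0.27 [186. 187.] [0.5274 0.1495]
scene front 173 edge out,z mm -1.4 42.4
scene back 165 edge out,z mm -2.9 42.4
scene left 215 edge out,z mm -3.7 41.9
scene right 252 edge out,z mm -0.7 42.1
tab [ 0.56993791 -0.28538268  0.09060235] 47
```

View pics/t6.png

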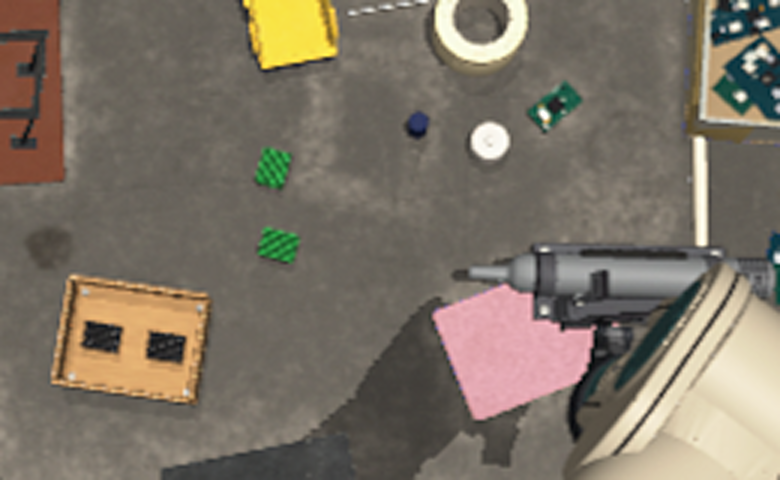

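Both sinks lie on the tray floor at (102,337) and (166,346), the walls are upright, the lever tab (598,283) is back, the greens and bystanders are untouched, and the robot is clear. Handing in.

```bash
python3 -c "
from cell import *
print(close_job())"
```

```text
the job is handed in; nothing more can be done
None
```

I did the whole job and handed it in, but no verdict came back. At the last look all four walls were upright, both black heatsinks (the only two I found) were on the tray floor, the lock lever was fully back after a squeeze of over 3 s, and the other parts hadn't moved.

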